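Prime the cable stripper's hand lubricator

ROBOT

A 6-joint arm with a two-finger parallel gripper is mounted at the origin on the work surface. World frame = base frame: x ahead of the robot, y to its left, z up, the work surface at z = 0. Lengths are in m, angles in rad, forces in N, time in s.
With the tool pointing down it reaches from about 0.3 to 0.875 m from the base axis. Payload 6.4 kg.
Tool frame: the origin (TCP) lies where the fingers leave the gripper's body, on its centre line; the fingertips stand 64 mm ahead of it and the grasp point (between the pads) lies manip.pinch_z ahead of it (manip.pinch_z is the distance from the TCP to the grasp point, in m); z points along the fingers, y is the line along which they close (so a half turn about z gives the same grasp; the last joint's range is limited). The gripper opens to 88 mm and grips with 3 to 60 N. Pads are 18 mm wide; open, the fingers measure 123 mm over their backs; the gripper's body (75 mm by 187 mm) begins 45 mm behind the grasp point.
Start: joints at [-1.313, 0.181, 1.607, -0, 1.354, -0.206], TCP at [0.257, -0.514, 0.303] pointing down, gripper open.
Joint ranges: [-2.99, 2.99], [-0.89, 2.07], [0.3, 2.58], [-1.14, 4.28], [0, 2.63], [-3.12, 3.12]. Speed limits (rad/s): [2.57, 2.57, 3.01, 3.14, 3.14, 3.14].

INTERFACE

Orientations are given as [roll, pitch, yaw] about the fixed x, y, z axes, in that order (R = Rz(yaw) Ry(pitch) Rx(roll)).
In Python, from workcell import manip, vision, models gives the robot as it stands.
- The arm moves only by the shell command python3 -m handwheel 'ROWS' [FORCE]. ROWS is JSON, a list of rows, each an object with "jaw": the closure, from -1 (fully open) to 1 (shut); "offset": the shift along the tool's x, y, z in cm, a list of three; "angular": the turn, a rotation vector about the tool's x, y, z in rad, a list of three. A call has exactly 8 rows; each row is the pose to reach, as a shift and turn from the pose commanded when the call began, along the tool's axes at that moment; what a row does not reach only later rows make up. A row lasts 1/12 s, in which the tool goes at most 41.7 mm and 7.16 degrees, less where a joint would pass 70% of its speed; a pose out of reach is approached as far as the arm can. A call with a gripper value outside its range is refused whole. The fingers move at their own pace and stop on an object; FORCE is the grip in N (left out, the last holds). Time passes only in rows, so rows that repeat a pose let the fingers close, or fill a call up. It gives the time, the measured TCP pose, the force, the opening and the grip force at its end, in the units of the state.
- manip.state(): the state, without advancing time (a new reading comes with each control period).
- vision.grab_frame(name): name is "scene" or "top"; returns a dict with "frame" (384x512x3 uint8, red, green, blue), "fov_y" (degrees; the focal length in pixels is half the picture's height over the tangent of half this angle, whatever the lens; pixels are square), "cx", "cy" (the principal point, pixels), "rvec" (rotation vector, rad) and "tvec" (3), from world to camera coordinates, as OpenCV has them. Camera axes: x right, y down, z forward; pixel columns grow to the right and rows downward; lengths in m; the calibration is good to about 2 mm. A picture is of the moment at which its call begins. There is no depth.
- manip.sign_off(): hands the job in; it is judged then, once.
Trained networks look in the newest picture that a camera, given by its name, has taken for a name from the list of things; names that differ only in an ending like _2 or _b are one class to them, and where a whole thing is asked for, a point or a joint stands for the part that bears it (a point fixed in the world has none). Each returns a list of dicts, best first, with "confidence" (0 to 1); they miss things now and then, are a little off and sometimes report something else, mostly with a low value. They report only what shows in the picture. A call takes as long as a camera call.
- models.recognise(camera, thing): "position" ([column, row] in pixels, amid what is visible of it).
- models.silhouettes(camera, thing): "pixels" (384x512 bool, what is visible of it) and "position" ([column, row] in pixels, amid what is visible of it).
- models.place_of(camera, thing): "position" ([column, row] in pixels: a listed point, or the origin of a listed thing).
The state is a dict: "time": time; "qpos": joint angles; "qd": joint speeds; "effort": joint torques, N m; "tcp_pos": TCP position; "tcp_rot": TCP orientation; "wrist_force": force on the tool from outside, world axes, zero at the start; "torque": the same for the moment, N m; "finger_gap": finger opening in m; "grip_force": force on a finger pad.
Only numpy, scipy, OpenCV 4.12 (cv2) and the standard library are available. Lean on these libraries where they do the work, as an engineer would, in place of code of your own. Each camera call takes 0.05 s, during which the arm holds its last target. There are 200 camera calls.

TASK

Prime the bearings of the bench cable stripper: with the fingertips, pump the mushroom-headed plunger of its hand lubricator with full strokes, pressing it right down and letting its spring bring it right back up, until the steel indicator pin on the manifold between lubricator and machine has popped fully out. Finish with the plunger back up and the pin standing out. Nothing is gripped or lifted, the pin itself is never touched, and the bottle, tin and cutters standing and lying around stay where they are.

Things in the scene. Friction and masses are not known exactly. Their poses are not given: they have to be found in the camera images.
- stripper: Bolted-down machine: bed plate, x -105 to 105, y -65 to 535 mm, with a row of lubricator, manifold and grey cable stripper. Origin on the table under the plunger's axis; z up, y along the row towards the stripper, x away from the robot at yaw 0. Lubricator: off-white tank, head x -50 to 50, y -40 to 90, top z = 120. Manifold: x 42 to 78, y 124 to 208, top z = 102. Stripper: y over 255, top z = 252.
- plunger_top (a point): Centre of the top of the plunger's black mushroom head (36 mm across, 15 thick, nearly flat, on a 12 mm steel rod): 181 mm above the table at rest, 156 mm pressed right down. It moves only straight up and down and stands higher than all within 200 mm of it. The lower black ribbed cap on the same unit (36 mm across, top 134 mm above the table, 68 mm away) is the filler cap and plays no part.
- plunger (a joint): Plunger travel, m: 0 up (rest), 0.025 right down. Its spring resists with 6 N at the top to 15 N at the bottom (plus 40 N per m/s) and returns it in about 0.3 s when let go. Each full stroke (down past 0.020, back above 0.002) drives the pin nearly 5 mm further out on the way down, the first 3 to 8 mm; strokes much shorter than that do not.
- pin: Indicator pin: plain steel, 10 mm across, vertical, on the manifold, rising out of a round brass fitting 25 mm across whose top is 125 mm above the table. Origin: on its axis, 2 mm below its tip. It starts 0 to 9 mm out, needs 4 to 6 full strokes and stays where it has been driven; once fully out it stops, and another stroke does no harm.
- pin_tip (a point): Tip of the indicator pin. Pin fully in: 2 mm above pin_seat; fully out: about 30 mm above it.
- pin_seat (a point): Fixed point on the pin's axis in the plane of the brass fitting's top, at (60, 150) mm in the machine's frame, 125 mm above the table. z up.
- oil_bottle: Bystander: closed white plastic bottle, upright, diameter 60, height 155 mm. Origin: centre of its underside.
- grease_tin: Bystander: closed steel tin, upright, diameter 76, height 75 mm. Origin: centre of its underside.
- cutters: Bystander: side cutters lying flat, about 150 mm long, 50 mm wide, 15 mm high. Origin: on the table, near their middle; jaws towards +x.

How it is judged:
On the way, in this order (a step that is already met when the one before it is completed fails the run):
1. the plunger is pressed right down (beyond 18 mm of its 25 mm) for a first stroke (value of joint plunger above 0.018 m).
2. the indicator pin is fully out (its tip more than 27.5 mm above its fitting) (z of pin_tip in the frame of pin_seat above 0.0275 m), for 0.2 s.
At the end, for the whole second after the job is handed in: The pin's tip stands more than 27.5 mm above its fitting, the plunger is back within 3 mm of its top position, and bottle, tin and cutters are within 30 mm of where they were, bottle and tin upright (z of pin_tip in the frame of pin_seat above 0.0275 m and value of joint plunger below 0.003 m and distance of each of oil_bottle, grease_tin, cutters from where it was at the start of the episode below 0.03 m and angle between each of oil_bottle, grease_tin's own z axis and vertical below 0.3 rad); the robot touches nothing.
It fails at once if the indicator pin is touched (more than 1 N) (contact force between any of the fingers, the arm and pin above 1 N).
It fails at once if the bottle, the tin or the cutters are lifted, carried or pushed away (30 mm), or the bottle or tin tipped (distance of any of oil_bottle, grease_tin, cutters from where it was at the start of the episode above 0.03 m or angle between any of oil_bottle, grease_tin's own z axis and vertical above 0.3 rad).
It also fails if it takes over 51 s, if anything falls off the work surface, if the arm or the gripper's body presses on something with over 40 N, if the wrist force passes 120 N, or if a joint passes its speed limit or range.

## Working session

There is one attempt and no reset: what is moved stays moved. The work goes in short steps, Python scripts to look and compute and a shell command to move; the robot and the scene stay as the last step left them, time stands still between calls to the robot, and variables do not carry over. Pictures are saved under pics/ and viewed, at most 10 in all, crops included, and the job is handed in when it is done.

```bash
mkdir -p pics; cat > h.py <<'E'
import numpy as np, cv2
from workcell import manip, vision, models
def cam(n):
    f=vision.grab_frame(n); h,w=f["frame"].shape[:2]
    fl=h/2/np.tan(np.radians(f["fov_y"])/2)
    f["K"]=np.array([[fl,0,f["cx"]],[0,fl,f["cy"]],[0,0,1.]]); f["R"]=cv2.Rodrigues(np.array(f["rvec"],float))[0]; f["t"]=np.array(f["tvec"],float).ravel(); return f
def at_z(f,p,z):
    d=f["R"].T@np.linalg.inv(f["K"])@[p[0],p[1],1]; c=-f["R"].T@f["t"]; return c+d*(z-c[2])/d[2]
def proj(f,P):
    return cv2.projectPoints(np.array(P,float).reshape(-1,3),np.array(f["rvec"],float),f["t"],f["K"],None)[0].reshape(-1,2)
E
python3 - <<'E'
from h import *
s=manip.state(); print(s, manip.pinch_z)
for n in("scene","top"):
    f=cam(n); cv2.imwrite(f"pics/{n}0.png",f["frame"][:,:,::-1])
    print(n,-f["R"].T@f["t"],f["fov_y"])
    for th,z in(("plunger_top",.181),("pin_seat",.125),("pin_tip",.13),("stripper",0),("oil_bottle",0),("grease_tin",0),("cutters",0)):
        for r in models.place_of(n,th)[:2]: print(th,np.round(r["position"],1),round(r["confidence"],2),np.round(at_z(f,r["position"],z),4))
E
```

```text
{'time': 0.0, 'qpos': array([-1.31332619e+00,  1.81535446e-01,  1.60799736e+00, -2.79697601e-05,
        1.35381122e+00, -2.06269278e-01]), 'qd': array([-0.00077009, -0.00053751, -0.00067279,  0.00058315, -0.00106135,
        0.00128912]), 'effort': array([ 3.73636431e-04, -4.33873451e+01, -3.41838384e+01,  7.02095800e-02,
        3.85295483e-02, -1.21258772e-04]), 'tcp_pos': array([ 0.25710865, -0.51383531,  0.30181834]), 'tcp_rot': array([-3.13987282e+00, -3.31972845e-04,  4.63745179e-01]), 'wrist_force': array([-0.36408024, -0.45194123, -0.10717879]), 'torque': array([ 0.02089963, -0.05665127, -0.01905749]), 'grip_force': 0.0, 'finger_gap': 0.08806558480373354} 0.0453
scene [ 1.08094666 -0.47349803  0.70878001] 44.46656384467329
plunger_top [215.9 178.1] 0.56 [ 0.5682 -0.0907  0.181 ]
plunger_top [200.7 189.5] 0.3 [ 0.5733 -0.1289  0.181 ]
pin_seat [289.5 163.8] 0.76 [0.5834 0.0844 0.125 ]
pin_seat [162.6 285.7] 0.47 [ 0.6546 -0.2755  0.125 ]
pin_tip [291.5 161.8] 0.4 [0.586  0.0872 0.13  ]
stripper [222.9 247.5] 0.63 [ 0.5699 -0.0903  0.    ]
stripper [287.4 161.4] 0.25 [0.4666 0.2072 0.    ]
oil_bottle [164.6 285. ] 0.97 [ 0.5645 -0.2294  0.    ]
grease_tin [204.  321.5] 0.69 [ 0.6774 -0.2262  0.    ]
cutters [200.4 185.9] 0.63 [ 0.3887 -0.0033  0.    ]
top [ 0.51100059 -0.03664944  1.14010966] 49.79468383982709
plunger_top [272.2 195.1] 0.51 [ 0.5611 -0.088   0.181 ]
pin_seat [206.9 183.6] 0.89 [0.5934 0.0693 0.125 ]
stripper [270.3 196.1] 0.93 [ 0.5679 -0.0924  0.    ]
oil_bottle [324.6 196.1] 0.6 [ 0.5669 -0.2427  0.    ]
grease_tin [321.  159.6] 0.74 [ 0.6686 -0.2345  0.    ]
cutters [239.2 262.2] 0.69 [ 0.388  -0.0058  0.    ]
```

```bash
python3 -c "
import cv2,numpy as np
a=cv2.imread('pics/scene0.png');b=cv2.imread('pics/top0.png')
cv2.imwrite('pics/both0.png',cv2.resize(np.vstack([a,b]),(400,600)) if 0 else cv2.resize(np.hstack([a,b]),(800,300)))"
```

```text
(no output)
```

View pics/scene0.png

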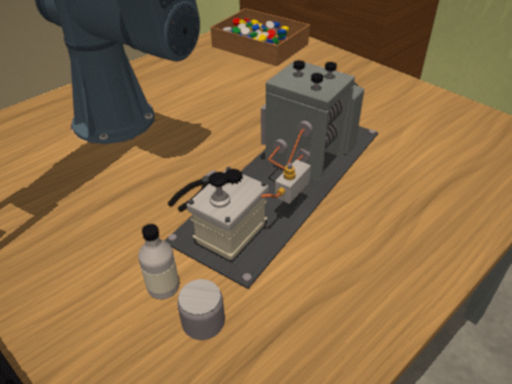

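View pics/top0.png

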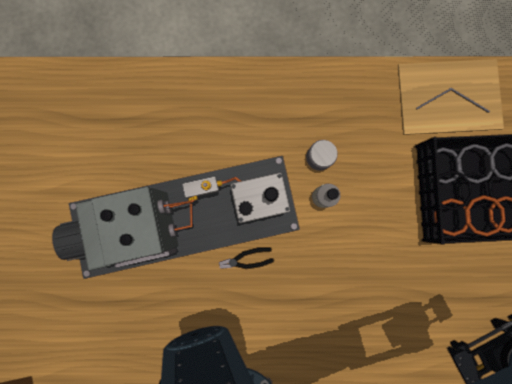

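The scene view shows the plunger at about (217,185) and the filler cap behind it. The top view has the plunger at (271,195), the cap at (245,208), the brass fitting at (207,185) and the stripper on the left. I'll refine the plunger centre from its dark blob and check it against the geometry.

```bash
python3 - <<'E'
from h import *
for n,roi in(("top",(235,180,290,220)),("scene",(195,160,250,215))):
    f=cam(n); x0,y0,x1,y1=roi
    g=cv2.cvtColor(f["frame"],cv2.COLOR_RGB2GRAY)[y0:y1,x0:x1]
    k,l,st,c=cv2.connectedComponentsWithStats((g<60).astype(np.uint8))
    for i in range(1,k):
        if st[i,4]>25: p=c[i]+[x0,y0]; print(n,p.round(1),st[i,2:],at_z(f,p,.178).round(4),at_z(f,p,.130).round(4))
    for r in models.silhouettes(n,"plunger")[:2]: 
        print("sil",r["confidence"],np.round(r["position"],1),r["pixels"].sum(),at_z(f,r["position"],.178).round(4))
    yaw=.225;o=np.array([.566,-.0905]);Rz=np.array([[np.cos(yaw),-np.sin(yaw)],[np.sin(yaw),np.cos(yaw)]])
    pts=[(0,0,.181),(60,150,.125),(-105,-65,.01),(105,-65,.01),(-105,535,.01),(105,535,.01)]
    W=[list(o+Rz@np.array(q[:2])/1000)+[q[2]] for q in pts]
    im=cv2.resize(f["frame"][:,:,::-1],None,fx=1,fy=1).copy()
    for u in proj(f,W): cv2.circle(im,tuple(int(v) for v in u.round()),1,(0,0,255),-1)
    im=im[100:310,60:400] if n=="top" else im[100:300,140:400]
    cv2.imwrite(f"pics/{n}1.png",cv2.resize(im,(390*2,int(im.shape[0]*780/im.shape[1])) ,interpolation=cv2.INTER_CUBIC))
s=manip.state(); y=s["tcp_rot"][2]; d=np.array([.566,-.0905])-s["tcp_pos"][:2]
print("tool shift cm",100*(d@[np.cos(y),np.sin(y)]),100*(d@[np.sin(y),-np.cos(y)]))
E
```

```text
top [270.5 194.3] [ 14  14 157] [ 0.5633 -0.0842  0.178 ] [ 0.5659 -0.0866  0.13  ]
top [245.2 208. ] [ 13  13 127] [ 0.5317 -0.0251  0.178 ] [ 0.5327 -0.0245  0.13  ]
top [271.8 216.8] [26  6 50] [ 0.5108 -0.0867  0.178 ] [ 0.5108 -0.0892  0.13  ]
sil 0.55 [272.9 194.9] 182 [ 0.5617 -0.0898  0.178 ]
scene [221.3 178.3] [ 48  20 489] [ 0.5723 -0.082   0.178 ] [ 0.5263 -0.0466  0.13  ]
sil 0.86 [219.2 178.9] 305 [ 0.571  -0.0858  0.178 ]
tool shift cm 46.57256350294754 -24.089031260077302
```

View pics/top1.png

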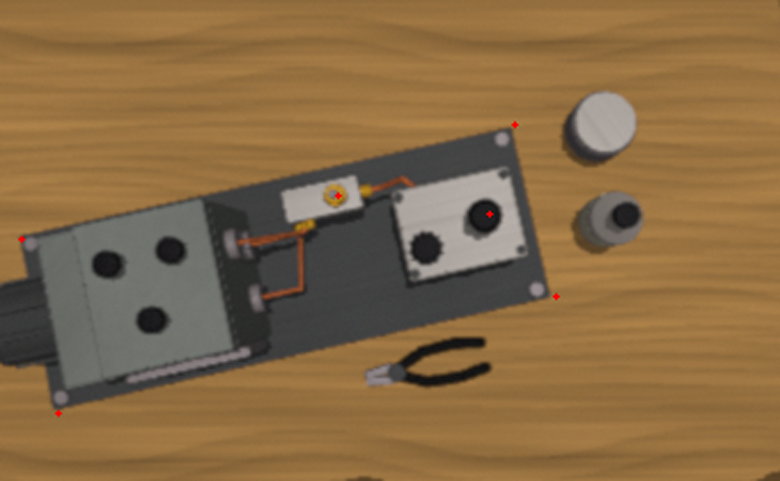

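View pics/scene1.png

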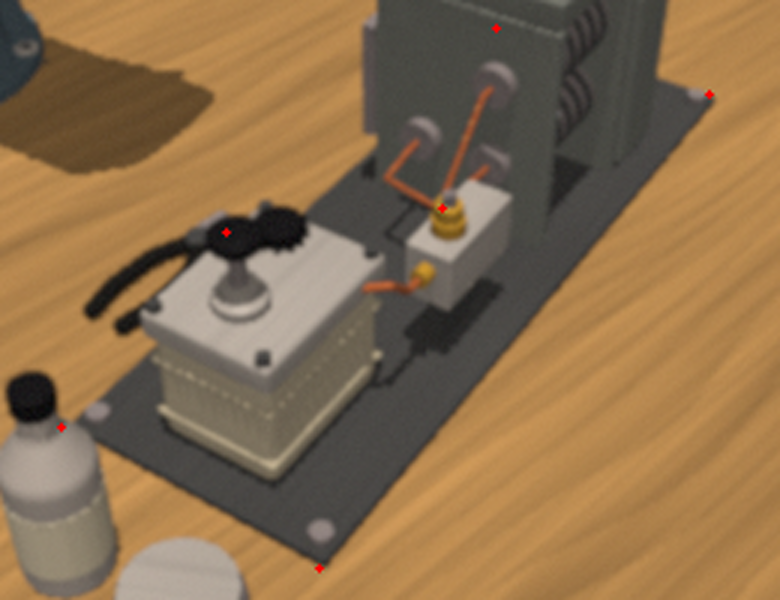

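The overlay in both views puts the model about 4 mm too far toward −y. The corrected plunger centre is about (0.566, -0.0855). Now moving over it with the jaws shut.

```bash
python3 -m handwheel '[{"jaw":1,"offset":[3,-1.57,0],"angular":[0,0,0]},{"jaw":1,"offset":[6,-3.14,0],"angular":[0,0,0]},{"jaw":1,"offset":[9,-4.71,0],"angular":[0,0,0]},{"jaw":1,"offset":[12,-6.28,0],"angular":[0,0,0]},{"jaw":1,"offset":[15,-7.85,0],"angular":[0,0,0]},{"jaw":1,"offset":[18,-9.42,0],"angular":[0,0,0]},{"jaw":1,"offset":[21,-10.99,0],"angular":[0,0,0]},{"jaw":1,"offset":[24,-12.56,0],"angular":[0,0,0]}]' 10
python3 -m handwheel '[{"jaw":1,"offset":[3.5,-1.83,0],"angular":[0,0,0]},{"jaw":1,"offset":[7,-3.66,0],"angular":[0,0,0]},{"jaw":1,"offset":[10.5,-5.5,0],"angular":[0,0,0]},{"jaw":1,"offset":[14,-7.3,0],"angular":[0,0,0]},{"jaw":1,"offset":[17.5,-9.2,0],"angular":[0,0,0]},{"jaw":1,"offset":[20,-10.5,0],"angular":[0,0,0]},{"jaw":1,"offset":[22.8,-11.93,0],"angular":[0,0,0]},{"jaw":1,"offset":[22.8,-11.93,0],"angular":[0,0,0]}]'
```

```text
time: 1.67
tcp_pos: [0.4164, -0.2931, 0.3029]
tcp_rot: [3.141, -0.0, 0.464]
wrist_force: [-0.8, -0.8, 1.1]
finger_gap: 0.0369
grip_force: 0.0
time: 2.33
tcp_pos: [0.5683, -0.0817, 0.3028]
tcp_rot: [-3.141, -0.002, 0.468]
wrist_force: [0.3, -0.7, -0.0]
finger_gap: 0.0004
grip_force: 0.0
```

```bash
python3 -m handwheel '[{"jaw":1,"offset":[-0.3,0.2,1.5],"angular":[0,0,0]},{"jaw":1,"offset":[-0.3,0.2,3],"angular":[0,0,0]},{"jaw":1,"offset":[-0.3,0.2,4],"angular":[0,0,0]},{"jaw":1,"offset":[-0.3,0.2,4.6],"angular":[0,0,0]},{"jaw":1,"offset":[-0.3,0.2,4.8],"angular":[0,0,0]},{"jaw":1,"offset":[-0.3,0.2,4.8],"angular":[0,0,0]},{"jaw":1,"offset":[-0.3,0.2,4.8],"angular":[0,0,0]},{"jaw":1,"offset":[-0.3,0.2,4.8],"angular":[0,0,0]}]'
python3 - <<'E'
from h import *
f=cam("scene"); im=f["frame"][100:250,140:340,::-1]; cv2.imwrite("pics/s2.png",cv2.resize(im,(800,600),interpolation=cv2.INTER_CUBIC))
s=manip.state();print(s["tcp_pos"],s["wrist_force"])
E
```

```text
time: 3.0
tcp_pos: [0.5648, -0.0893, 0.2556]
tcp_rot: [3.14, -0.001, 0.464]
wrist_force: [-0.2, -0.9, 0.5]
finger_gap: 0.0003
grip_force: 0.0
[ 0.56483483 -0.08927775  0.25561473] [ 0.63763362  0.76974375 -1.15483497]
```

View pics/s2.png

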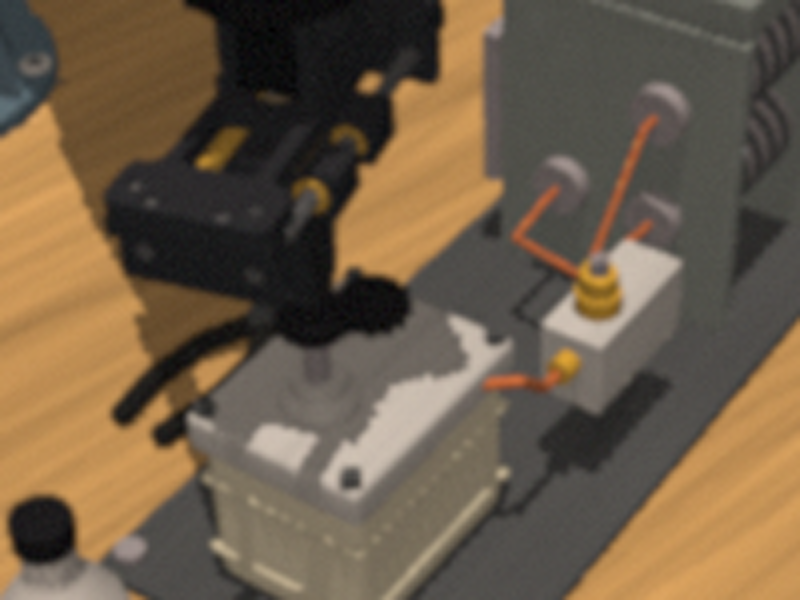

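The fingers are over the plunger head at crop (315,315), and the pin at (600,265) is clear. First stroke: correct sideways by a few mm, press down and hold, then read the force.

```bash
python3 -m handwheel '[{"jaw":1,"offset":[0.3,-0.3,0],"angular":[0,0,0]},{"jaw":1,"offset":[0.3,-0.3,0.7],"angular":[0,0,0]},{"jaw":1,"offset":[0.3,-0.3,1.5],"angular":[0,0,0]},{"jaw":1,"offset":[0.3,-0.3,2.3],"angular":[0,0,0]},{"jaw":1,"offset":[0.3,-0.3,3],"angular":[0,0,0]},{"jaw":1,"offset":[0.3,-0.3,3.4],"angular":[0,0,0]},{"jaw":1,"offset":[0.3,-0.3,3.4],"angular":[0,0,0]},{"jaw":1,"offset":[0.3,-0.3,3.4],"angular":[0,0,0]}]'
python3 - <<'E'
from h import *
f=cam("scene"); im=f["frame"][100:250,140:340,::-1]; cv2.imwrite("pics/s3.png",cv2.resize(im,(800,600),interpolation=cv2.INTER_CUBIC))
s=manip.state();print(s["tcp_pos"],s["wrist_force"],s["torque"])
E
```

```text
time: 3.72
tcp_pos: [0.5668, -0.0849, 0.2224]
tcp_rot: [3.14, -0.002, 0.464]
wrist_force: [-2.6, 2.5, 13.5]
finger_gap: 0.0004
grip_force: 6.8
[ 0.56676975 -0.08490344  0.22251196] [-2.36984298  2.98186868 13.74130504] [ 0.37647904  0.4694462  -0.06558864]
```

View pics/s3.png

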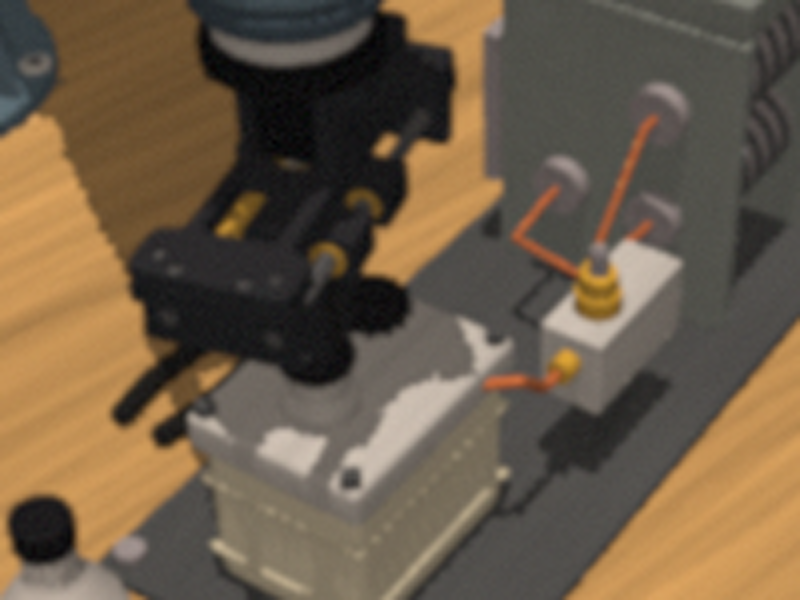

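The head is down about 22.5 mm at 13.7 N, and the pin has visibly risen at crop (600,250). Next strokes: each call releases fully, then presses again.

```bash
python3 -m handwheel '[{"jaw":1,"offset":[0,0,-1.5],"angular":[0,0,0]},{"jaw":1,"offset":[0,0,-3],"angular":[0,0,0]},{"jaw":1,"offset":[0,0,-3.2],"angular":[0,0,0]},{"jaw":1,"offset":[0,0,-3.2],"angular":[0,0,0]},{"jaw":1,"offset":[0,0,-3],"angular":[0,0,0]},{"jaw":1,"offset":[0,0,-1.5],"angular":[0,0,0]},{"jaw":1,"offset":[0,0,0.1],"angular":[0,0,0]},{"jaw":1,"offset":[0,0,0.1],"angular":[0,0,0]}]'
python3 -m handwheel '[{"jaw":1,"offset":[0,0,-1.5],"angular":[0,0,0]},{"jaw":1,"offset":[0,0,-3],"angular":[0,0,0]},{"jaw":1,"offset":[0,0,-3.2],"angular":[0,0,0]},{"jaw":1,"offset":[0,0,-3.2],"angular":[0,0,0]},{"jaw":1,"offset":[0,0,-3.2],"angular":[0,0,0]},{"jaw":1,"offset":[0,0,-1.5],"angular":[0,0,0]},{"jaw":1,"offset":[0,0,0],"angular":[0,0,0]},{"jaw":1,"offset":[0,0,0],"angular":[0,0,0]}]'
python3 - <<'E'
from h import *
f=cam("scene"); im=f["frame"][100:250,140:340,::-1]; cv2.imwrite("pics/s4.png",cv2.resize(im,(800,600),interpolation=cv2.INTER_CUBIC))
print(models.place_of("scene","pin_tip")[:2]); s=manip.state();print(s["tcp_pos"],s["wrist_force"])
E
```

```text
time: 4.43
tcp_pos: [0.5669, -0.0854, 0.2207]
tcp_rot: [3.139, -0.002, 0.464]
wrist_force: [-0.8, 1.6, 13.9]
finger_gap: 0.0
grip_force: 7.0
time: 5.1
tcp_pos: [0.5669, -0.0854, 0.2207]
tcp_rot: [3.139, -0.002, 0.464]
wrist_force: [0.1, 0.6, 13.2]
finger_gap: 0.0007
grip_force: 7.0
[]
[ 0.5669138  -0.08535939  0.22095953] [-0.44086897  0.34932577 13.43983866]
```

View pics/s4.png

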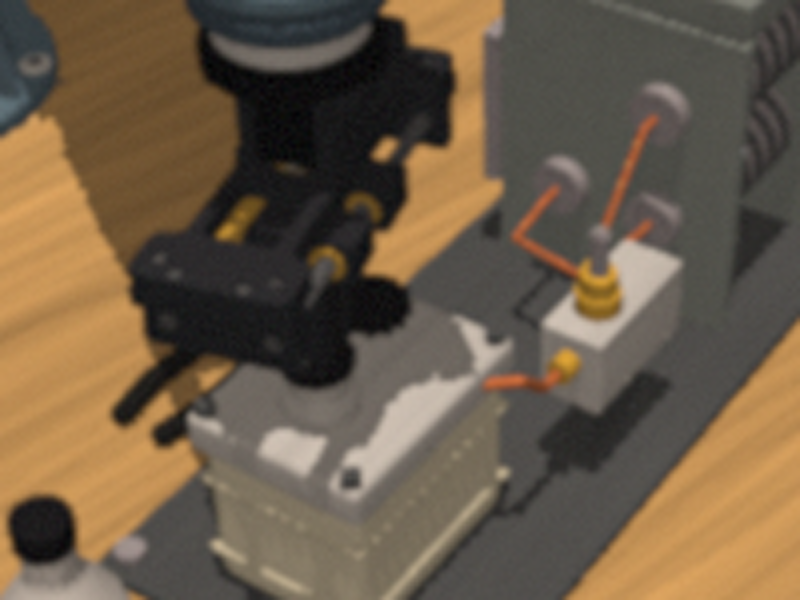

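The pin tip rose about 17 crop pixels (row 245 to 228), around 9 mm, so both strokes counted and three are done. Three more follow, since an extra stroke does no harm.

```bash
python3 -m handwheel '[{"jaw":1,"offset":[0,0,-1.5],"angular":[0,0,0]},{"jaw":1,"offset":[0,0,-3],"angular":[0,0,0]},{"jaw":1,"offset":[0,0,-3.2],"angular":[0,0,0]},{"jaw":1,"offset":[0,0,-3.2],"angular":[0,0,0]},{"jaw":1,"offset":[0,0,-3.2],"angular":[0,0,0]},{"jaw":1,"offset":[0,0,-1.5],"angular":[0,0,0]},{"jaw":1,"offset":[0,0,0],"angular":[0,0,0]},{"jaw":1,"offset":[0,0,0],"angular":[0,0,0]}]'
python3 -m handwheel '[{"jaw":1,"offset":[0,0,-1.5],"angular":[0,0,0]},{"jaw":1,"offset":[0,0,-3],"angular":[0,0,0]},{"jaw":1,"offset":[0,0,-3.2],"angular":[0,0,0]},{"jaw":1,"offset":[0,0,-3.2],"angular":[0,0,0]},{"jaw":1,"offset":[0,0,-3.2],"angular":[0,0,0]},{"jaw":1,"offset":[0,0,-1.5],"angular":[0,0,0]},{"jaw":1,"offset":[0,0,0],"angular":[0,0,0]},{"jaw":1,"offset":[0,0,0],"angular":[0,0,0]}]'
python3 -m handwheel '[{"jaw":1,"offset":[0,0,-1.5],"angular":[0,0,0]},{"jaw":1,"offset":[0,0,-3],"angular":[0,0,0]},{"jaw":1,"offset":[0,0,-3.2],"angular":[0,0,0]},{"jaw":1,"offset":[0,0,-3.2],"angular":[0,0,0]},{"jaw":1,"offset":[0,0,-3.2],"angular":[0,0,0]},{"jaw":1,"offset":[0,0,-1.5],"angular":[0,0,0]},{"jaw":1,"offset":[0,0,0],"angular":[0,0,0]},{"jaw":1,"offset":[0,0,0],"angular":[0,0,0]}]'
python3 -m handwheel '[{"jaw":1,"offset":[0,0,-1.5],"angular":[0,0,0]},{"jaw":1,"offset":[0,0,-3],"angular":[0,0,0]},{"jaw":1,"offset":[0,0,-5],"angular":[0,0,0]},{"jaw":1,"offset":[0,0,-7],"angular":[0,0,0]},{"jaw":1,"offset":[0,0,-7],"angular":[0,0,0]},{"jaw":1,"offset":[0,0,-7],"angular":[0,0,0]},{"jaw":1,"offset":[0,0,-7],"angular":[0,0,0]},{"jaw":1,"offset":[0,0,-7],"angular":[0,0,0]}]'
python3 - <<'E'
from h import *
f=cam("scene"); im=f["frame"][100:250,140:340,::-1].copy()
yaw=.225;o=np.array([.566,-.0855]);c,s_=np.cos(yaw),np.sin(yaw);q=o+np.array([[c,-s_],[s_,c]])@[.06,.15]
print("expected tip crop px at 2,27.5,30 mm",((proj(f,[[*q,.127],[*q,.1525],[*q,.155]])-[140,100])*4).round(1))
cv2.imwrite("pics/s5.png",cv2.resize(im,(800,600),interpolation=cv2.INTER_CUBIC))
for r in models.place_of("scene","pin_tip")[:2]: print(r["confidence"],(np.array(r["position"])-[140,100])*4)
for n in("oil_bottle","grease_tin","cutters"): print(n,[np.round(r["position"],1) for r in models.place_of("scene",n)[:1]])
E
```

```text
time: 5.87
tcp_pos: [0.5669, -0.0853, 0.2206]
tcp_rot: [3.139, -0.002, 0.464]
wrist_force: [-0.7, -0.2, 14.9]
finger_gap: 0.0006
grip_force: 7.0
time: 6.53
tcp_pos: [0.5669, -0.0853, 0.2206]
tcp_rot: [3.139, -0.002, 0.464]
wrist_force: [-0.6, 0.6, 14.1]
finger_gap: 0.0006
grip_force: 7.0
time: 7.2
tcp_pos: [0.5669, -0.0853, 0.2207]
tcp_rot: [3.139, -0.002, 0.464]
wrist_force: [-0.3, 0.4, 14.8]
finger_gap: 0.0002
grip_force: 7.0
time: 7.87
tcp_pos: [0.5649, -0.0847, 0.2874]
tcp_rot: [-3.139, 0.003, 0.464]
wrist_force: [-0.8, 0.8, -0.6]
finger_gap: 0.0006
grip_force: 0.0
expected tip crop px at 2,27.5,30 mm [[595.1 267.8]
 [596.9 226.8]
 [597.  222.7]]
0.48 [602.4 214.4]
oil_bottle [array([165.1, 286.6])]
grease_tin [array([203.9, 321.6])]
cutters [array([201.9, 189.6])]
```

View pics/s5.png

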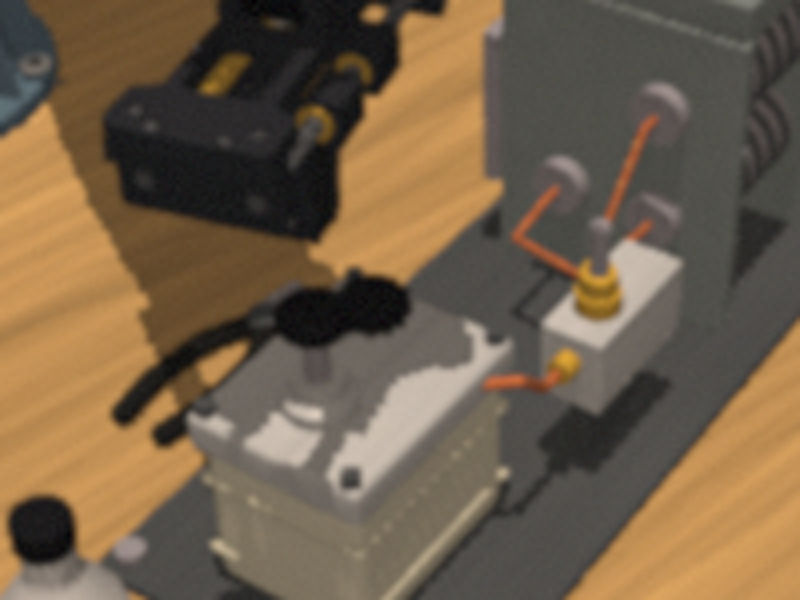

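The plunger is back up, and the pin tip at crop (600,222) is near the fully-out height. To confirm it has reached its stop, I'll do two more full strokes and compare the images numerically.

```bash
python3 -m handwheel '[{"jaw":1,"offset":[0.2,0,2],"angular":[0,0,0]},{"jaw":1,"offset":[0.2,0,3.5],"angular":[0,0,0]},{"jaw":1,"offset":[0.2,0,4],"angular":[0,0,0]},{"jaw":1,"offset":[0.2,0,5],"angular":[0,0,0]},{"jaw":1,"offset":[0.2,0,6],"angular":[0,0,0]},{"jaw":1,"offset":[0.2,0,7],"angular":[0,0,0]},{"jaw":1,"offset":[0.2,0,7],"angular":[0,0,0]},{"jaw":1,"offset":[0.2,0,7],"angular":[0,0,0]}]'
python3 -m handwheel '[{"jaw":1,"offset":[0,0,-1.5],"angular":[0,0,0]},{"jaw":1,"offset":[0,0,-3],"angular":[0,0,0]},{"jaw":1,"offset":[0,0,-3.2],"angular":[0,0,0]},{"jaw":1,"offset":[0,0,-3.2],"angular":[0,0,0]},{"jaw":1,"offset":[0,0,-3.2],"angular":[0,0,0]},{"jaw":1,"offset":[0,0,-1.5],"angular":[0,0,0]},{"jaw":1,"offset":[0,0,0],"angular":[0,0,0]},{"jaw":1,"offset":[0,0,0],"angular":[0,0,0]}]'
python3 -m handwheel '[{"jaw":1,"offset":[0,0,-1.5],"angular":[0,0,0]},{"jaw":1,"offset":[0,0,-3],"angular":[0,0,0]},{"jaw":1,"offset":[0,0,-5],"angular":[0,0,0]},{"jaw":1,"offset":[0,0,-7],"angular":[0,0,0]},{"jaw":1,"offset":[0,0,-7],"angular":[0,0,0]},{"jaw":1,"offset":[0,0,-7],"angular":[0,0,0]},{"jaw":1,"offset":[0,0,-7],"angular":[0,0,0]},{"jaw":1,"offset":[0,0,-7],"angular":[0,0,0]}]'
python3 - <<'E'
from h import *
f=cam("scene"); im=cv2.resize(f["frame"][100:250,140:340,::-1],(800,600),interpolation=cv2.INTER_CUBIC)
cv2.imwrite("pics/s6.png",im)
a={k:cv2.imread(f"pics/s{k}.png")[190:290,570:630].astype(int) for k in(2,3,4,5,6)}
for k in(2,3,4,5): print(k,"->6",(np.abs(a[6]-a[k]).max(2)[:,20:40].mean(1)>20).nonzero()[0]+190)
print("max/mean diff 5-6",np.abs(a[6]-a[5]).max(),np.abs(a[6]-a[5]).mean())
cv2.imwrite("pics/strip.png",np.hstack([cv2.resize(a[k].astype(np.uint8),(150,250)) for k in a]))
E
```

```text
time: 8.78
tcp_pos: [0.5675, -0.084, 0.2215]
tcp_rot: [-3.141, 0.001, 0.464]
wrist_force: [-7.1, 2.0, 13.4]
finger_gap: 0.0006
grip_force: 6.8
time: 9.45
tcp_pos: [0.5688, -0.0845, 0.2206]
tcp_rot: [3.139, -0.003, 0.464]
wrist_force: [0.9, 0.9, 13.9]
finger_gap: 0.0002
grip_force: 6.9
time: 10.12
tcp_pos: [0.5668, -0.0838, 0.2876]
tcp_rot: [-3.139, 0.002, 0.464]
wrist_force: [0.1, -0.2, 0.6]
finger_gap: 0.0002
grip_force: 0.0
2 ->6 [217 218 219 220 221 222 223 224 225 226 227 228 229 230 231 232 233 234
 235 236 237 238 239 240 241 242 243 244 245 246 247 248 249 250 251 252
 253 254 255 256 257 258 259 260 261 262 263]
3 ->6 [217 218 219 220 221 222 223 224 225 226 227 228 229 230 231 232 233 234
 235 236 237 238 239 240 241 242 243 244 245 246 247 248 249 250 251 252
 253 254]
4 ->6 [217 218 219 220 221 222 223 224 225 230 231 232 233 234 235 236 237 238]
5 ->6 []
max/mean diff 5-6 7 1.0285
```

View pics/strip.png

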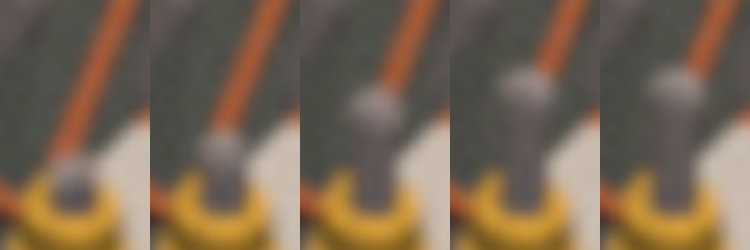

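The strip shows the pin rising over the first strokes and then identical in the last two frames (difference is only noise), despite two more full strokes. It is at its stop, fully out. The fingers are clear of the plunger, so I'm handing in.

```bash
python3 -c "
from h import *
a,b=(cv2.imread(f'pics/s{k}.png')[280:400,270:370].astype(int) for k in(5,6)); print(abs(a-b).mean())
print(manip.sign_off())"
```

```text
1.62875
the job is handed in; nothing more can be done
None
```

I pumped the plunger through eight full strokes, the indicator pin is fully out at its stop, the plunger is back up, nothing else moved noticeably, and the job is handed in.

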